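Unclamp the key carrier and hang it on the pick-up rail

TASK

The key carrier is finished: turn the clamp's knob anticlockwise (seen from above) all the way to its end stop so the clamp arm swings clear, while the carrier still stands in its slot. Then lift the carrier out, hook it over the rail's longer free stretch, to the robot's left of the collar and about 10 cm away from it, and with the hook resting on the rail slide it along until it meets the collar. Leave it hanging there at rest with the clamp still fully open, and do not disturb the oil can, mug or screwdriver.

Things in the scene. Friction and masses are not known exactly. Their poses are not given: they have to be found in the camera images.
- fixture: Fixed grey bed plate 200 x 215 x 20 mm with a dark steel slot and a clamp post. Origin on the table under the slot's centre; the slot runs along its x: walls 110 mm long, 12.5 mm apart, from 30 mm (slot floor) to 65 mm above the table. The clamp's axis stands at x = -42, y = -125 mm of this frame. Yaw near 0.
- clamp (a joint): Swing clamp on a vertical axis, rad, 0 to 1.4, growing anticlockwise seen from above; at 0 the steel arm (140 mm long, 18 wide, 104 to 114 mm above the table) points along the fixture's +y, just over the carrier's shoulder; 1.4 is the end stop, fully open, arm towards the fixture's -x. It starts at 0 to 0.25 and stays where it is left.
- clamp_grip (a point): Grip point of the black knob that turns the clamp, on its axis, 139 mm above the table. The knob's bar is 64 mm long, 14 mm wide and 34 mm high (121 to 155 mm above the table); its length lies along the fixture's y at joint 0 and turns with the joint (it is parallel to the arm).
- carrier: Loose aluminium key carrier, 0.25 kg, 170 mm high, standing upright in the slot. Origin at the centre of its lower edge; z up, x along the plate. From below: plate 140 (x) x 10 (y) x 70 mm (z) with three brass keys on each face; a square hook 14 mm thick (y), z 70 to 125; on top the grip tab, 30 (x) x 12 (y) mm, z 125 to 170.
- hook (a point): Point inside the hook where the rail's centre lies when the carrier hangs: 109 mm above the carrier's origin, 6 mm under the cross bar; axes as the carrier. The hook (carrier z): stem on the -x side (x -24 to -14 mm), cross bar z 115 to 125, lip on the +x side (x 14 to 24, z 98 to 125). Below the lip it is open to +x: a gap z 70 to 98 where the rail enters.
- tab (a point): Centre of the carrier's grip tab, 153 mm above its origin; to be gripped from above across its 12 mm (carrier's y).
- rail: Fixed steel rail on two posts: origin on the table under its middle; round bar 12 mm in diameter, centre 200 mm above the table, along its y axis, 340 mm between the posts (feet 70 mm across). Yaw near 0, so it runs left-right for the robot.
- collar: Fixed dark stop collar on the rail, 34 mm in diameter, 16 mm long along the rail. Origin at its centre, on the rail's centre line; axes as the rail: +y is to the robot's left, towards the long free stretch of rail where the carrier is to be hooked. Carrier and collar touch when the hook point is 15 mm from the collar's centre.
- oil_can: Loose closed can, 60 mm in diameter, 120 mm high; origin under its centre. Bystander.
- mug: Loose white mug, 80 mm in diameter, 90 mm high; origin under its centre. Bystander.
- driver: Loose screwdriver, 180 mm long, lying on the table; origin on its underside. Bystander.
- seat (a point): Centre of the slot's floor, 30 mm above the table: where the carrier's origin rests at the start.
Mind the look-alikes: they are no part of the job. There is more than one size of the carrier; the one meant has the size given above.

How it is judged (in metres and radians):
On the way, in this order (a step that is already met when the one before it is completed fails the run):
1. The clamp knob is turned anticlockwise to its end stop (within 0.06 rad) while the carrier still stands in its slot (within 12 mm) (value of joint clamp above 1.34 rad and distance between carrier and seat below 0.012 m), for 0.2 s.
2. The hook is over the rail, its bar down on the rail (within 6 mm), 65 to 180 mm to the left of the collar's centre (x of hook in the frame of collar between -0.011 and 0.011 m and z of hook in the frame of collar between -0.006 and 0.006 m and y of hook in the frame of collar between 0.065 and 0.18 m), for 0.2 s.
3. The carrier is slid towards the collar with the hook down on the rail: it passes 28 to 60 mm from the collar's centre so (x of hook in the frame of collar between -0.011 and 0.011 m and z of hook in the frame of collar between -0.006 and 0.006 m and y of hook in the frame of collar between 0.028 and 0.06 m), for 0.04 s.
At the end, for the whole second after the job is handed in: The carrier hangs at rest by its hook on the rail (hook point within 11 mm sideways and 6 mm in height of the rail's centre line, tilt under 0.2 rad), left of the collar, hook point at most 25 mm from its centre (10 mm gap); the clamp is within 0.06 rad of its open stop (x of hook in the frame of collar between -0.011 and 0.011 m and z of hook in the frame of collar between -0.006 and 0.006 m and value of joint clamp above 1.34 rad and y of hook in the frame of collar between 0.008 and 0.025 m and angle between carrier's own z axis and vertical below 0.2 rad and linear speed of carrier below 0.03 m/s and contact force between carrier and rail above 0.5 N); the robot touches nothing.
It fails at once if A bystander (oil can, mug, screwdriver) is moved by more than 20 mm (distance of any of oil_can, mug, driver from where it was at the start of the episode above 0.02 m).
It fails at once if The carrier is dropped on the table or the bed (height (world z) of carrier below 0.022 m or angle between carrier's own z axis and vertical above 0.8 rad).
It also fails if it takes over 67 s, if anything falls off the work surface, if the arm or the gripper's body presses on something with over 40 N, if the wrist force passes 120 N, or if a joint passes its speed limit or range.

ROBOT

A 6-joint arm with a two-finger parallel gripper is mounted at the origin on the work surface. World frame = base frame: x ahead of the robot, y to its left, z up, the work surface at z = 0. Lengths are in mm, angles in rad, forces in N, time in s.
With the tool pointing down it reaches from about 275 to 825 mm from the base axis. Payload 5.2 kg.
Tool frame: the origin (TCP) lies at the very end of the fingers, on their centre line; the grasp point (between the pads) lies 19 mm behind it; z points along the fingers, y is the line along which they close (so a half turn about z gives the same grasp; the last joint's range is limited). The gripper opens to 93 mm and grips with 3 to 60 N. Pads are 15 mm wide; open, the fingers measure 128 mm over their backs; the gripper's body (75 mm by 188 mm) begins 65 mm behind the grasp point.
Start: joints at [0.987, 0.259, 1.535, -0, 1.348, -0.203], TCP at [204.394, 510.615, 218.653] pointing down, gripper open.
Joint ranges: [-3.14, 3.14], [-0.91, 2.08], [0.19, 2.58], [-1.22, 4.36], [0.22, 2.71], [-3.12, 3.12]. Speed limits (rad/s): [2.57, 2.57, 3.14, 3.14, 3.14, 3.14].

INTERFACE

Orientations are given as [roll, pitch, yaw] about the fixed x, y, z axes, in that order (R = Rz(yaw) Ry(pitch) Rx(roll)).
In Python, from bench import robot gives the robot as it stands. The module is installed in compiled form; this text tells all that it offers. Calls block until the motion is done:
- robot.move_ptp(position, orientation): joint-space move of the TCP to a pose.
- robot.move_linear(position, ori=None, speed=150, f_stop=None): straight line of the TCP; ori=None keeps the orientation; speed is the mean speed in mm/s. With f_stop (N) it stops when the force on the tool has changed by that much, and returns True; else False.
- robot.move_j(angles): joint-space move.
- robot.move_gripper(opening): opening from 0.0 (shut) to 1.0 (fully open); the grip force is fixed at half the most; returns when the fingers have stopped.
- robot.sleep(seconds).
- robot.inverse_kinematics(position, orientation): joint angles nearest the present ones, or None.
- robot.get_image(name): name is "scene" or "top" or "wrist"; returns a dict with "img" (384x512x3 uint8, blue, green, red), "fovy" (degrees; the focal length in pixels is half the picture's height over the tangent of half this angle, whatever the lens; pixels are square), "cx", "cy" (the principal point, pixels), "eye" and "orientation" of the camera in the world. Camera axes: x right, y down, z forward; pixel columns grow to the right and rows downward; lengths in mm; the calibration is good to about 2 mm. A picture is of the moment at which its call begins. There is no depth.
A pose or a line that the arm cannot do raises robot.MotionError and nothing moves.
- robot.hand_in(): hands the job in; it is judged then, once.
Readings, each from a call of its own:
- robot.current_t(): time.
- robot.current_qpos(): joint angles.
- robot.current_joint_vel(): joint speeds.
- robot.current_joint_efforts(): joint torques, N m.
- robot.current_tcp_pos(): TCP position.
- robot.current_eef_rot(): TCP orientation.
- robot.current_contact_force(): force on the tool from outside, world axes, zero at the start.
- robot.current_ft_torque(): the same for the moment, N m.
- robot.current_gripper_width(): opening from 0.0 (shut) to 1.0 (fully open).
- robot.current_finger_force(): force on a finger pad.
Only numpy, scipy, OpenCV 4.12 (cv2) and the standard library are available. Lean on these libraries where they do the work, as an engineer would, in place of code of your own. Each camera call takes 0.05 s, during which the arm holds its last target. There are 200 camera calls.

## Working session

There is one attempt and no reset: what is moved stays moved. The work goes in short steps, each a Python script; the robot and the scene stay as the last script left them, time stands still between calls to the robot, and variables do not carry over. Pictures are saved under pics/ and viewed, at most 10 in all, crops included, and the job is handed in when it is done.

```bash
mkdir -p pics; cat > h.py <<'E'
import numpy as np, cv2
from scipy.spatial.transform import Rotation as R
from bench import robot
def shot(name,fn=None):
    d=robot.get_image(name)
    if fn: cv2.imwrite(f'pics/{fn}.png',d['img'])
    return d
def ray(d,u,v):
    f=d['img'].shape[0]/2/np.tan(np.radians(d['fovy'])/2)
    r=R.from_euler('xyz',d['orientation']).as_matrix()@np.array([(u-d['cx'])/f,(v-d['cy'])/f,1])
    return np.array(d['eye'],float),r/np.linalg.norm(r)
def onz(d,u,v,z):
    e,r=ray(d,u,v); return e+r*(z-e[2])/r[2]
def tri(rays):
    A=np.zeros((3,3));b=np.zeros(3)
    for e,r in rays:
        P=np.eye(3)-np.outer(r,r);A+=P;b+=P@e
    p=np.linalg.solve(A,b)
    return p,[np.linalg.norm((np.eye(3)-np.outer(r,r))@(p-e)) for e,r in rays]
E
python3 - <<'E'
from h import *
import pickle
D={}
for n in('scene','top'):
    d=shot(n);D[n]=d
    print(n,d['fovy'],d['cx'],d['cy'],d['eye'],d['orientation'],type(d['eye']))
pickle.dump(D,open('d0.pkl','wb'))
a=np.vstack([cv2.resize(D[n]['img'],(800,600)) for n in D])
for n in D: cv2.imwrite(f'pics/{n}0.png',cv2.resize(D[n]['img'],(800,600),interpolation=cv2.INTER_CUBIC))
print(robot.current_t(),robot.current_eef_rot())
E
```

```text
scene 56.152721897145454 254.36855807538763 189.73845244217094 [ 901.32294654 -516.07455104  673.59104562] [-2.27362895 -0.00429707  0.54670975] <class 'numpy.ndarray'>
top 57.38856677574808 252.98118725997622 184.4317408838063 [ 472.5947884    52.55014839 1058.80711745] [-3.05350838  0.0116411  -1.5423939 ] <class 'numpy.ndarray'>
0.1 [-3.14005230e+00 -3.29795056e-04  2.76084548e+00]
```

View pics/scene0.png

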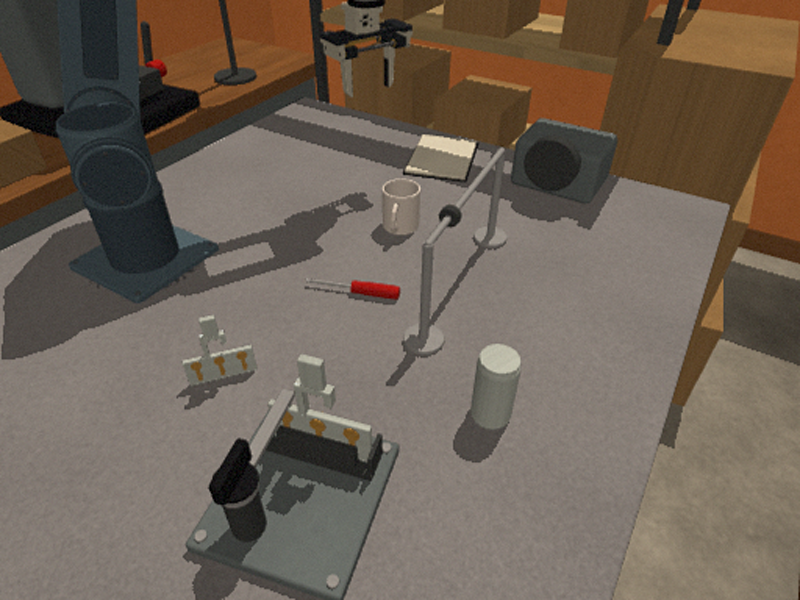

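View pics/top0.png

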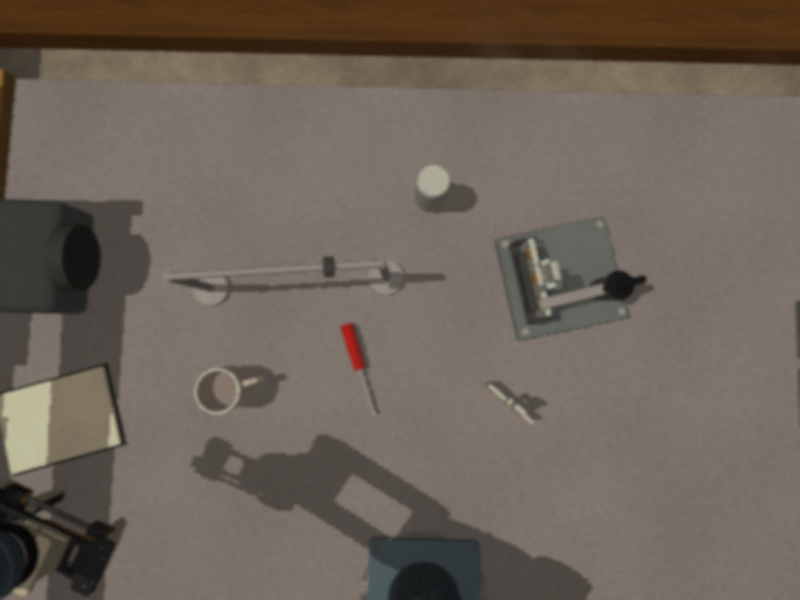

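The scene view shows the full-size carrier in the slot at about (315,410). The knob is at (235,470), the rail runs from (430,245) to (500,155), and the collar is at (450,215). A small decoy carrier stands at (218,350). The top view shows the bed plate corners at (497,238), (603,218), (629,318) and (520,340). The knob is at (618,285), the collar at (328,266), and the tab near (552,272).

```bash
python3 - <<'E'
from h import *
import pickle
np.set_printoptions(precision=1,suppress=True)
D=pickle.load(open('d0.pkl','rb'));t=D['top'];s=D['scene']
k=512/800
c=[onz(t,u*k,v*k,20) for u,v in[(497,238),(603,218),(629,318),(520,340)]]
print('plate',np.array(c));C=np.mean(c,0)
print('rail',onz(t,168*k,276*k,200),onz(t,385*k,265*k,200),'collar',onz(t,328*k,266*k,200),tri([ray(t,328*k,266*k),ray(s,450*k,215*k)]))
print('knob',onz(t,618*k,285*k,140),'tab',onz(t,552*k,272*k,200),'can',onz(t,433*k,180*k,120))
print('centre',C)
o=[np.pi,0,0]
yaw0=robot.current_eef_rot()[2]
for n,p in(('w1',[C[0]-40,C[1]+40,400]),('w2',[C[0]-40,C[1]-40,400])):
    for yaw in (0,np.pi,np.pi/2,-np.pi/2): print(yaw,robot.inverse_kinematics(p,[np.pi,0,yaw]))
E
```

```text
plate [[ 665.7 -124.7   20. ]
 [ 709.8 -326.8   20. ]
 [ 519.6 -374.6   20. ]
 [ 472.5 -170.2   20. ]]
rail [557.6 425.1 200. ] [584.4  82.  200. ] collar [580.4 172.  200. ] (array([580.6, 172.1, 201.9]), [np.float64(0.5355062567215964), np.float64(0.5355062567215171)])
knob [ 569.  -307.4  140. ] tab [ 580.4 -180.9  200. ] can [746.8   5.3 120. ]
centre [ 591.9 -249.1   20. ]
0 [-0.6  0.3  1.1 -0.   1.8  1. ]
3.141592653589793 [-0.6  0.3  1.1  0.   1.8 -2.1]
1.5707963267948966 [-0.6  0.3  1.1  0.   1.8 -0.6]
-1.5707963267948966 [-0.6  0.3  1.1 -0.   1.8  2.6]
0 [-0.7  0.4  1.  -0.   1.8  0.9]
3.141592653589793 [-0.7  0.4  1.   0.   1.8 -2.2]
1.5707963267948966 [-0.7  0.4  1.   0.   1.8 -0.7]
-1.5707963267948966 [-0.7  0.4  1.  -0.   1.8  2.5]
```

```bash
python3 - <<'E'
from h import *
import pickle
np.set_printoptions(precision=3,suppress=True)
W=[]
for p in([560,-200,400],[560,-280,400]):
    robot.move_ptp(p,[np.pi,0,1.8]); robot.sleep(.2); W.append(shot('wrist')); print(W[-1]['eye'],W[-1]['orientation'],W[-1]['fovy'],robot.current_t(),robot.current_tcp_pos())
W.append(shot('top'));W.append(shot('scene'))
pickle.dump(W,open('w.pkl','wb'))
cv2.imwrite('pics/w.png',np.hstack([cv2.resize(d['img'],(400,300),interpolation=cv2.INTER_AREA) for d in W[:2]]))
cv2.imwrite('pics/w1.png',cv2.resize(W[0]['img'],(800,600),interpolation=cv2.INTER_CUBIC))
cv2.imwrite('pics/w2.png',cv2.resize(W[1]['img'],(800,600),interpolation=cv2.INTER_CUBIC))
E
```

```text
[ 541.49  -119.266  565.882] [ 2.849 -0.001  0.229] 63.30075939389415 3.2167 [ 560.127 -199.552  399.977]
[ 541.378 -198.767  566.397] [ 2.849 -0.002  0.23 ] 63.30075939389415 3.8833 [ 560.181 -278.913  400.561]
```

View pics/w1.png

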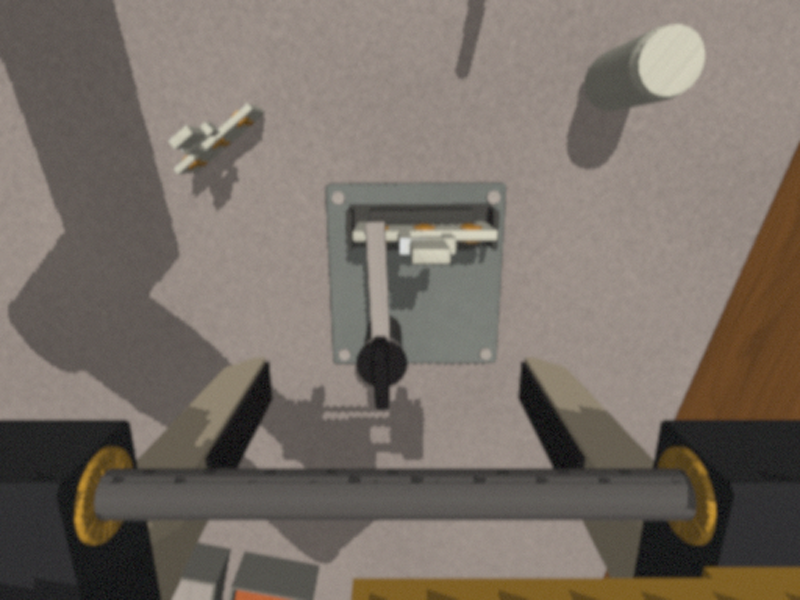

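View pics/w2.png

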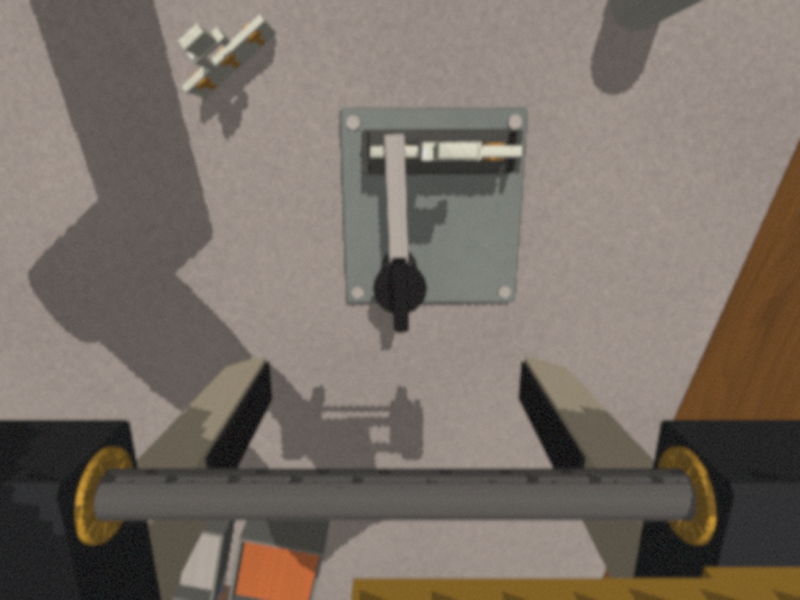

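The wrist views show the full fixture. The bolts in view 1 are at (338,197), (494,197), (344,355) and (486,354). The knob bar runs from (380,340) to (383,408) in view 1 and from (399,262) to (401,330) in view 2. The tab top is at about (432,255) and (460,150). I'll segment these at full resolution next.

```bash
python3 - <<'E'
from h import *
import pickle
np.set_printoptions(precision=1,suppress=True)
W=pickle.load(open('w.pkl','rb'))
k=.64
crops=[]
for d,(x0,y0,x1,y1) in zip(W[:2],[(315,175,515,415),(330,95,530,335)]):
    x0,y0,x1,y1=[int(a*k) for a in(x0,y0,x1,y1)]
    im=d['img'][y0:y1,x0:x1]
    hsv=cv2.cvtColor(im,cv2.COLOR_BGR2HSV)
    print('crop',x0,y0,im.shape)
    for nm,m in(('dark',hsv[...,2]<28),('light',(hsv[...,2]>140))):
        n,l,st,ce=cv2.connectedComponentsWithStats(m.astype(np.uint8))
        for i in range(1,n):
            if st[i,4]>8:
                cn=cv2.findContours((l==i).astype(np.uint8),0,2)[0][0]
                print(nm,st[i],ce[i]+[x0,y0],cv2.minAreaRect(cn))
    crops.append(cv2.resize(im,None,fx=3.1,fy=3.1,interpolation=cv2.INTER_CUBIC))
h=min(c.shape[0] for c in crops)
cv2.imwrite('pics/crop.png',np.hstack([c[:h] for c in crops]))
E
```

```text
crop 201 112 (153, 128, 3)
dark [ 36 119   4   8  12] [237.9 234.1] ((36.74137496948242, 122.39654541015625), (3.156820774078369, 6.4993367195129395), 21.801406860351562)
light [   0    0  128  153 5127] [268.9 209.4] ((63.5, 76.0), (152.0, 127.0), 90.0)
light [11 10  8  9 58] [215.8 126.1] ((14.5, 14.0), (8.0, 7.0), 90.0)
light [111  10   8   8  54] [315.7 125.6] ((114.5, 13.5), (7.0, 7.0), 90.0)
light [  25   31   93   72 1823] [261.4 164.5] ((71.0, 66.5), (71.0, 92.0), 90.0)
light [106 111   8   8  45] [310.5 226.3] ((109.40001678466797, 114.30001068115234), (7.155416965484619, 6.708203315734863), 63.43495178222656)
light [ 16 112   7   7  42] [220.  226.8] ((19.0, 115.0), (6.0, 6.0), 90.0)
light [ 50 136   2   7  12] [251.4 250.6] ((50.5, 139.0), (6.0, 1.0), 90.0)
crop 211 60 (154, 128, 3)
dark [ 37 128   4   5   9] [250.  190.2] ((39.00000762939453, 130.50001525878906), (2.236067771911621, 4.4721360206604), 26.56505012512207)
light [   0    0  128  154 4444] [272.1 149.4] ((63.5, 76.5), (153.0, 127.0), 90.0)
light [10 13  9 10 71] [225.2  77.7] ((14.0, 17.5), (9.0, 8.0), 90.0)
light [115  13   8   9  63] [329.4  77.2] ((118.5, 17.0), (8.0, 7.0), 90.0)
light [  26   26   31   79 1046] [253.1 120.9] ((41.0, 65.0), (78.0, 30.0), 90.0)
light [59 31  8 12 89] [273.4  96.3] ((62.5, 36.5), (11.0, 7.0), 90.0)
light [ 70  31  54  11 507] [305.2  96. ] ((96.5, 36.0), (10.0, 53.0), 90.0)
light [ 14 123   8   8  49] [228.4 186.7] ((17.5, 126.5), (7.0, 7.0), 90.0)
light [108 123   8   8  54] [322.6 186.4] ((111.5, 126.5), (7.0, 7.0), 90.0)
```

View pics/crop.png

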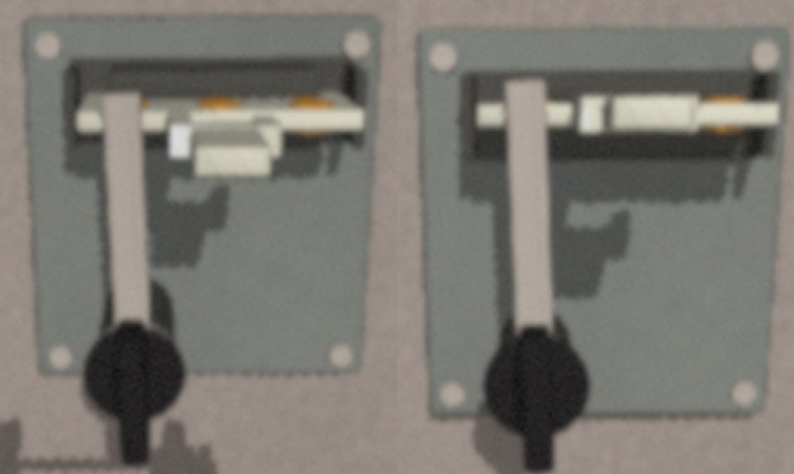

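```bash
python3 - <<'E'
from h import *
import pickle
np.set_printoptions(precision=3,suppress=True)
W=pickle.load(open('w.pkl','rb'));a,b=W[:2]
pa=lambda x,y:(201+x/3.1-.3,112+y/3.1-.3)
pb=lambda x,y:(211+(x-397)/3.1-.3,60+y/3.1-.3)
T=lambda p,q:tri([ray(a,*p),ray(b,*q)])
B=[]
for p,q in zip([(215.8,126.1),(315.7,125.6),(220,226.8),(310.5,226.3)],[(225.2,77.7),(329.4,77.2),(228.4,186.7),(322.6,186.4)]):
    r=T(p,q);B.append(r[0]);print('bolt',*r)
B=np.array(B)
xd=(B[1]-B[0]+B[3]-B[2])[:2];yd=(B[0]-B[2]+B[1]-B[3])[:2]
yaw=np.mean([np.arctan2(xd[1],xd[0]),np.arctan2(-yd[0],yd[1])]);print('yaw',np.arctan2(xd[1],xd[0]),np.arctan2(-yd[0],yd[1]))
for n,p,q in(('tabtop',pa(232.5,161),pb(655,112.5)),('knobfar',pa(135,465),pb(538,471)),('armtip',pa(121.5,95),pb(526,82)),('armbase',pa(131,315),pb(533,325))):
    r=T(p,q);print(n,r)
    if n=='tabtop':tab=r[0]
    if n=='knobfar':kf=r[0];print(onz(a,*p,155),onz(b,*q,155))
    if n=='armtip':t=(onz(a,*p,114)+onz(b,*q,114))/2;print(t)
    if n=='armbase':ba=(onz(a,*p,114)+onz(b,*q,114))/2;print(ba)
d=(t-ba)[:2];ang=np.arctan2(-d[0],d[1]);print('arm yaw',ang,'joint',ang-yaw)
Rz=lambda y,v:np.array([[np.cos(y),-np.sin(y)],[np.sin(y),np.cos(y)]])@np.array(v)
print('axis from tab',tab[:2]+Rz(yaw,[-42,-125]),'axis from knobfar',kf[:2]+Rz(ang,[0,32]),'from arm tip',t[:2]+Rz(ang,[0,-140]))
# plate centre in fixture frame
print('tab in plate frame',Rz(-yaw,tab[:2]-B.mean(0)[:2]))
E
```

```text
bolt [ 491.179 -176.14    24.279] [np.float64(0.049270190907830684), np.float64(0.04927019090768235)]
bolt [ 656.849 -136.599   24.497] [np.float64(0.059455560365621635), np.float64(0.059455560365502244)]
bolt [ 534.65  -355.462   26.275] [np.float64(0.19934078554050402), np.float64(0.19934078554060164)]
bolt [ 700.06  -316.826   24.226] [np.float64(0.01628533750685716), np.float64(0.016285337506891352)]
yaw 0.23188086133106742 0.23657175456628524
tabtop (array([ 586.195, -184.754,  199.006]), [np.float64(0.4895900238480659), np.float64(0.48959002384777006)])
knobfar (array([ 581.616, -343.672,  158.338]), [np.float64(0.3417633385436449), np.float64(0.34176333854340807)])
[ 582.291 -345.525  155.   ] [ 581.599 -344.848  155.   ]
armtip (array([ 537.898, -181.941,  110.063]), [np.float64(0.10479954919103016), np.float64(0.10479954919081047)])
[ 537.928 -181.743  114.   ]
armbase (array([ 566.439, -289.171,  108.005]), [np.float64(0.09136933321770371), np.float64(0.09136933321790097)])
[ 566.112 -287.467  114.   ]
arm yaw 0.26051984147222174 joint 0.02629353352354541
axis from tab [ 574.353 -316.089] axis from knobfar [ 573.374 -312.752] from arm tip [ 573.99  -317.019]
tab in plate frame [ 5.044 62.026]
```

```bash
python3 - <<'E'
from h import *
np.set_printoptions(precision=2,suppress=True)
ax=[574,-315.5]; y0=.26+np.pi/2
robot.move_ptp([*ax,190],[np.pi,0,y0])
print(robot.move_linear([*ax,123],speed=80,f_stop=8),robot.current_tcp_pos())
f0=robot.current_contact_force();t0=robot.current_ft_torque();print(f0,t0)
robot.move_gripper(0.0)
print('w',robot.current_gripper_width()*93,robot.current_contact_force(),robot.current_ft_torque(),robot.current_finger_force())
q=np.array(robot.current_qpos());q6=q[5]
for d in list(np.arange(.2,1.25,.2))+[1.27,1.32,1.35,1.38,1.41,1.44]:
    q[5]=q6-d; robot.move_j(q)
    T=robot.current_ft_torque();print(round(d,2),robot.current_contact_force(),T,robot.current_eef_rot()[2],robot.current_t())
    if d>1.2 and abs(T[2]-t0[2])>1.2: break
E
```

```text
False [ 574.35 -315.79  123.59]
[-0.08  0.15  0.9 ] [-0.1   0.04  0.01]
w 14.086070430202849 [-2.36  0.38  0.32] [-0.13  0.42 -0.  ] 29.997721910476685
0.2 [-3.88 -0.3   1.67] [-0.13  0.54  0.08] 2.0265927878630503 7.3417
0.4 [-6.26 -1.48  1.63] [-0.27  0.68  0.05] 2.2270324708917895 7.65
0.6 [-6.49 -3.14  1.8 ] [-0.39  0.82  0.04] 2.426862848287206 7.9583
0.8 [-7.75 -3.51  2.15] [-0.48  1.05  0.05] 2.6267428403801247 8.2667
1.0 [-8.33 -5.11  2.26] [-0.68  1.09  0.04] 2.826549925695471 8.575
1.2 [-8.49 -6.91  1.47] [-0.76  1.13  0.  ] 3.0264132254606877 8.8833
1.27 [-8.6  -7.11  2.25] [-0.8   1.07  0.06] 3.096169814433052 9.1333
1.32 [-8.35 -7.28  1.51] [-0.93  1.1  -0.03] -3.1371103297469087 9.3833
1.35 [-8.74 -7.68  1.49] [-0.86  1.11  0.05] -3.1073209197402303 9.6333
1.38 [-8.24 -6.81  0.33] [-0.93  1.15 -0.02] -3.0775256370132267 9.8833
1.41 [-7.69 -7.4   0.7 ] [-1.09  1.17 -0.65] -3.0486008729769507 10.1333
1.44 [-6.96 -7.22  0.8 ] [-1.06  1.08 -0.56] -3.0184777858617204 10.3833
```

```bash
python3 - <<'E'
from h import *
import pickle
np.set_printoptions(precision=2,suppress=True)
robot.move_gripper(0.7)
p=robot.current_tcp_pos()
robot.move_linear([p[0],p[1],260],speed=200)
W=[]
for p in([470,-200,330],[510,230,330],[460,190,330]):
    robot.move_ptp(p,[np.pi,0,3.22]); robot.sleep(.15); W.append(shot('wrist')); print(W[-1]['eye'],W[-1]['orientation'],robot.current_t())
pickle.dump(W,open('w2.pkl','wb'))
cv2.imwrite('pics/rail.png',np.hstack([W[i]['img'] for i in (0,1)])[:, :][:300,:][:, :] if 0 else cv2.resize(np.vstack([np.hstack([W[0]['img'],W[1]['img']]),np.hstack([W[2]['img'],W[0]['img']*0])]),(800,600),interpolation=cv2.INTER_AREA))
E
```

```text
[ 390.16 -205.8   494.38] [ 2.85 -0.    1.65] 13.0917
[429.76 224.37 495.91] [ 2.85 -0.    1.65] 14.8833
[379.99 185.4  495.93] [ 2.85 -0.    1.65] 15.45
```

View pics/rail.png

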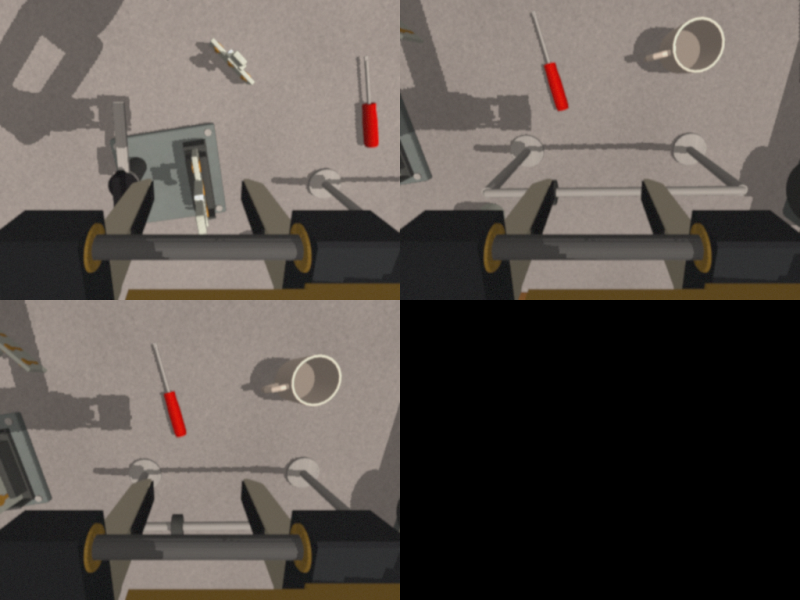

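The wrist tiles confirm the clamp is open: its arm points toward the robot, up in tile 1. In tile 2 the rail runs from (485,191) to (745,188). In tile 3 the collar is at (177,523).

```bash
python3 - <<'E'
from h import *
import pickle
np.set_printoptions(precision=2,suppress=True)
W=pickle.load(open('w2.pkl','rb'));D=pickle.load(open('d0.pkl','rb'))
def dark(d,x0,y0,x1,y1,th=60):
    g=d['img'][y0:y1,x0:x1].max(2);n,l,st,ce=cv2.connectedComponentsWithStats((g<th).astype(np.uint8))
    for i in range(1,n):
        if st[i,4]>15: print(st[i]+[x0,y0,0,0,0],ce[i]+[x0,y0])
print('w3');dark(W[2],200,270,255,303)
print('top');dark(D['top'],200,160,222,180)
print('scene');dark(D['scene'],270,125,305,150)
# rail rows in W[1]
im=W[1]['img'];g=im.max(2).astype(int)
for c in (115,125,135,150,160,215,250,290,305,385,410,430,460,470):
    print(c,g[228:258,c])
for c in (195,210,250,300): print('w3',c,W[2]['img'].max(2)[275:303,c])
E
```

```text
w3
[221 275  13  10 102] [227.25 278.72]
[200 300  55   3 123] [226.99 301.33]
top
scene
[281 132  14  13  99] [288.12 137.67]
115 [153 154 153 145 130 117  98  88  87  89  91 100 110 120 120 127 141 152
 160 164 168 170 167 163 157 150 151 152 153 151]
125 [ 86  85  81  83  82  81  81  76  74  73  75  71  76  88 109 127 141 153
 160 161 168 169 170 160 151 146 145 149 150 147]
135 [ 73  74  84 102 119 137 143 148 149 149 149 147 139 124 116 131 142 155
 161 167 173 171 170 164 154 145 152 152 152 152]
150 [158 158 158 153 153 153 151 149 150 150 150 148 134 119 117 132 146 155
 164 172 173 172 165 162 153 149 151 149 151 149]
160 [153 154 154 153 154 156 155 153 152 153 152 146 130 114 120 131 139 140
 134 122 112 105 101 101 104  99 102 102 102 101]
215 [150 150 150 152 153 153 152 150 150 148 146 138 123 116 127 140 155 164
 168 169 173 169 162 154 149 151 149 151 152 152]
250 [149 149 148 147 148 150 151 153 153 154 149 135 116 115 135 148 158 169
 171 172 171 167 159 154 153 153 156 152 155 156]
290 [153 154 149 149 146 149 153 153 155 151 145 128 118 126 143 152 163 169
 171 17
[... 592 characters left out ...]
 98  98  93  96  95  99  96 101  99
 101 100 100 100  97 100  99  97  97  99  99  98]
470 [100 100 100  97  96 101 100  99  96  97  99  96  99  97  93  96  97  97
  98  95  98  93  95  97  95  95  97  96  98  98]
w3 195 [152 148 152 151 152 150 149 147 140 119 108 116 132 146 157 164 171 172
 173 165 162 153 154 148 123  89  57  48]
w3 210 [153 155 154 154 150 152 152 145 136 119 111 116 136 145 157 168 173 173
 172 165 159 157 155 148 125  90  59  43]
w3 250 [153 150 151 151 152 150 152 148 129 114 109 125 143 151 161 171 173 172
 171 163 154 155 157 150 124  86  57  49]
w3 300 [154 154 149 151 151 153 150 139 120 106 116 134 147 158 167 172 174 173
 167 160 155 154 154 147 124  88  55  50]
```

```bash
python3 - <<'E'
from h import *
import pickle
np.set_printoptions(precision=2,suppress=True)
W=pickle.load(open('w2.pkl','rb'));D=pickle.load(open('d0.pkl','rb'))
A=[(150,245.8),(215,245),(290,244.3),(385,243.1),(410,242.9)];B=[(195,289.6),(210,289.5),(250,288.8),(300,288.4)]
P=np.array([onz(W[1],u+.0,v,200) for u,v in A]);Q=np.array([onz(W[2],u,v,200) for u,v in B])
print(P,Q)
for X in(P,Q): 
    m=np.polyfit(X[:,1],X[:,0],1);print(m,'x at 172,272',np.polyval(m,[172,272]))
# height: intersection of viewing planes containing the rail
for z in(190,200,210):
    print(z,[np.polyval(np.polyfit(X[:,1],X[:,0],1),225) for X in(np.array([onz(W[1],*p,z) for p in A]),np.array([onz(W[2],*p,z) for p in B]))])
print('collar',onz(W[2],227.2,289.2,200),tri([ray(W[2],227.2,289.2),ray(D['top'],210,170.3),ray(D['scene'],288.1,137.7)]),tri([ray(D['top'],210,170.3),ray(D['scene'],288.1,137.7)])[0])
t=D['top'];s=D['scene'];print(t['img'][166:175,200:222].max(2))
E
```

```text
[[584.81 128.66 200.  ]
 [578.74 196.43 200.  ]
 [572.02 274.53 200.  ]
 [563.15 373.25 200.  ]
 [560.95 399.22 200.  ]] [[584.69 138.25 200.  ]
 [583.31 154.63 200.  ]
 [579.06 198.27 200.  ]
 [574.36 252.81 200.  ]]
[ -0.09 596.14] x at 172,272 [580.97 572.15]
[ -0.09 597.27] x at 172,272 [581.63 572.53]
190 [np.float64(581.2461327692437), np.float64(583.5787560004462)]
200 [np.float64(576.2923223857119), np.float64(576.8061566209741)]
210 [np.float64(571.3385120021801), np.float64(570.0335572415017)]
collar [581.48 173.4  200.  ] (array([580.63, 172.74, 201.1 ]), [np.float64(0.7168672467340849), np.float64(1.151921895655859), np.float64(0.5425314797666081)]) [580.71 172.02 201.58]
[[124 123 123 123 123 117  99  75  63  60  58  57  60  79 104 120 124 125
  123 122 122 121]
 [124 123 122 122 120 114  97  76  64  61  60  58  59  75  98 115 123 126
  124 122 119 119]
 [126 124 124 120 118 112  96  77  65  63  62  60  59  71  95 113 125 130
  130 128 128 128]
 [129 129 128 128 126 121 102  79  65  62  63  63  63  75  94 117 132 136
  137 136 138 137]
 [136 137 137 136 136 129 108  82  66  64  64  63  64  74  93 114 128 135
  137 135 136 134]
 [137 136 136 135 134 126 107  80  65  64  63  62  62  71  86 102 115 123
  125 125 123 122]
 [127 126 125 124 124 116  99  76  64  63  60  60  59  68  84 100 109 115
  115 116 114 115]
 [117 118 116 115 115 110  96  75  63  60  59  58  55  68  91 110 118 119
  120 120 118 120]
 [121 119 118 119 119 114 100  79  62  56  57  57  56  68  95 116 123 124
  125 123 123 125]]
```

```bash
python3 - <<'E'
from h import *
np.set_printoptions(precision=2,suppress=True)
y=.234+np.pi
tab=np.array([586.2,-184.8])
robot.move_ptp([*(tab-[60,0]),300],[np.pi,0,y])
robot.move_linear([*tab,230],speed=200)
print(robot.move_linear([*tab,165],speed=80,f_stop=6),robot.current_tcp_pos())
robot.move_gripper(0.0)
print('w',robot.current_gripper_width()*93,robot.current_contact_force(),robot.current_ft_torque(),robot.current_tcp_pos(),robot.current_t())
print(robot.move_linear([*tab,255],speed=80,f_stop=15),robot.current_contact_force())
robot.move_linear([*tab,295],speed=150)
robot.move_linear([430,-100,295],[np.pi,0,.09+np.pi],speed=180)
robot.move_linear([455,262,295],[np.pi,0,.09+np.pi],speed=220)
robot.sleep(.3)
print('w',robot.current_gripper_width()*93,robot.current_contact_force(),robot.current_ft_torque(),robot.current_tcp_pos(),robot.current_t())
a=shot('scene');b=shot('wrist')
cv2.imwrite('pics/held.png',cv2.resize(np.hstack([a['img'][:300],b['img'][:300]]),(800,234),interpolation=cv2.INTER_AREA))
E
```

```text
False [ 586.59 -185.04  165.57]
w 11.626341511917119 [ 0.24 -0.6  -0.43] [-0.04 -0.03  0.  ] [ 586.24 -184.94  164.99] 19.325
False [ 0.13  0.6  -1.68]
w 12.234159619113377 [ 0.79  0.57 -1.79] [0.04 0.02 0.04] [455.11 261.6  295.11] 24.25
```

View pics/held.png

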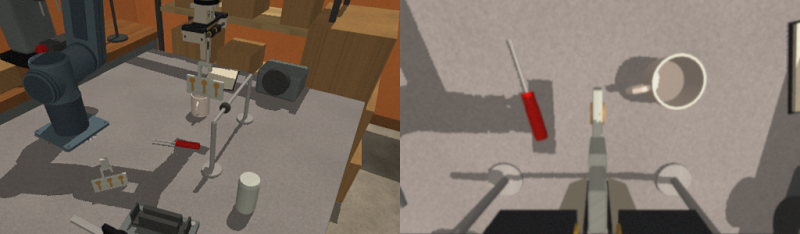

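The carrier hangs upright in the gripper, in scene at about (205,85), over the robot's side of the rail and clear of it.

```bash
python3 - <<'E'
from h import *
np.set_printoptions(precision=2,suppress=True)
P=lambda tag:print(tag,robot.current_tcp_pos(),robot.current_contact_force(),robot.current_ft_torque(),round(robot.current_t(),2))
ex=np.array([np.cos(.09),np.sin(.09)]);ey=np.array([-ex[1],ex[0]])
T=np.array([581,172.8])+100*ey
S=T-112*ex
robot.move_linear([*S,252],speed=120);P('pre')
s=robot.move_linear([*T,252],speed=80,f_stop=6);P(('in',s))
if not s:
    robot.sleep(.2)
    s=robot.move_linear([*T,218],speed=25,f_stop=5);P(('down',s))
a=shot('scene');b=shot('wrist')
cv2.imwrite('pics/hooked.png',np.hstack([cv2.resize(a['img'][60:240,200:400],(440,396),interpolation=cv2.INTER_CUBIC),cv2.resize(b['img'],(360,396))]))
E
```

```text
pre [460.49 262.36 252.13] [-0.18  0.89 -1.91] [ 0.05 -0.04 -0.  ] 24.86
('in', False) [571.62 272.43 252.16] [ 0.41 -0.73 -2.4 ] [ 0.03 -0.02  0.03] 26.41
('down', True) [571.89 272.37 225.82] [-0.24 -0.73  4.02] [-0.05  0.07 -0.02] 27.58
```

View pics/hooked.png

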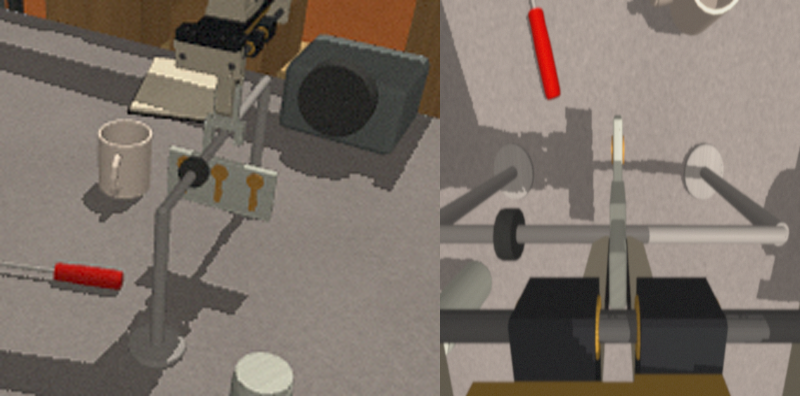

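The hook is over the rail with its bar down, and the collar is at (508,233) in the wrist tile, well to the right. Next I slide it along the rail.

```bash
python3 - <<'E'
from h import *
np.set_printoptions(precision=2,suppress=True)
P=lambda tag:print(tag,robot.current_tcp_pos(),robot.current_contact_force(),robot.current_ft_torque(),round(robot.current_t(),2))
ex=np.array([np.cos(.09),np.sin(.09)]);ey=np.array([-ex[1],ex[0]]);C=np.array([581,172.8])
robot.sleep(.5);P('rest')
z=robot.current_tcp_pos()[2]
s=robot.move_linear([*(C+24*ey),z],speed=45,f_stop=12);P(('slide',s))
s=robot.move_linear([*(C+9*ey),z],speed=12,f_stop=4);P(('touch',s))
p=np.array(robot.current_tcp_pos());print('along',(p[:2]-C)@ey)
b=shot('wrist');a=shot('scene')
cv2.imwrite('pics/slid.png',np.hstack([cv2.resize(a['img'][60:240,200:400],(440,396),interpolation=cv2.INTER_CUBIC),cv2.resize(b['img'],(360,396))]))
E
```

```text
rest [571.93 272.33 225.8 ] [-0.22 -0.    5.84] [0.02 0.01 0.05] 28.18
('slide', False) [578.85 196.65 225.78] [0.   4.6  4.94] [0.82 0.11 0.07] 30.02
('touch', True) [579.73 186.33 225.79] [-1.06 -1.12  2.87] [-0.04 -0.02  0.  ] 30.92
along 13.5868353355249
```

View pics/slid.png

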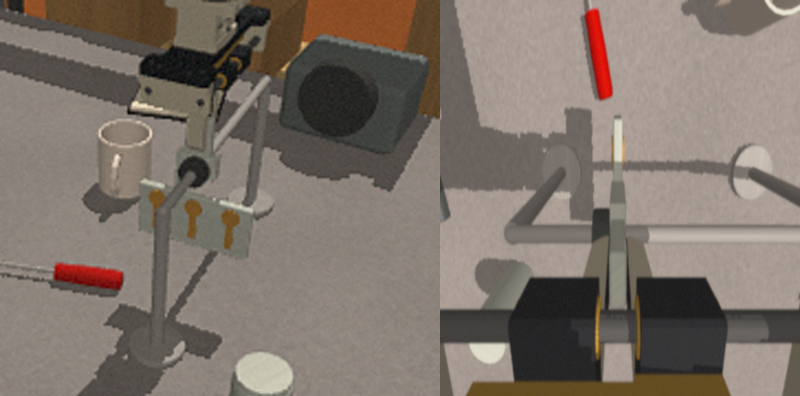

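The carrier sits against the collar, which is at (601,225) in the wrist tile with the tab at 618. The force change was ambiguous, so I'll nudge once more to confirm contact.

```bash
python3 - <<'E'
from h import *
np.set_printoptions(precision=2,suppress=True)
P=lambda tag:print(tag,robot.current_tcp_pos(),robot.current_contact_force(),robot.current_ft_torque(),round(robot.current_t(),2))
ex=np.array([np.cos(.09),np.sin(.09)]);ey=np.array([-ex[1],ex[0]]);C=np.array([581,172.8])
robot.sleep(.3);P('rest')
z=robot.current_tcp_pos()[2]
for a in(12.6,11.6,10.6,9.6,8.6,7.6):
    s=robot.move_linear([*(C+a*ey),z],speed=10,f_stop=12);P((a,s))
    if s or robot.current_contact_force()[1]>9: break
E
```

```text
rest [579.7  187.25 225.86] [ 0.67 -1.95  0.65] [-0.39  0.01 -0.06] 31.32
(12.6, False) [579.75 186.25 225.85] [-0.54  4.57  0.26] [0.79 0.   0.05] 31.7
(11.6, False) [579.75 186.18 225.85] [0.08 6.21 0.68] [1.46 0.03 0.02] 31.95
(10.6, False) [579.79 186.12 225.89] [-0.81 10.12  2.12] [ 1.93  0.04 -0.01] 32.2
```

```bash
python3 - <<'E'
from h import *
np.set_printoptions(precision=2,suppress=True)
P=lambda tag:print(tag,robot.current_tcp_pos(),robot.current_contact_force(),robot.current_ft_torque(),round(robot.current_t(),2))
ex=np.array([np.cos(.09),np.sin(.09)]);ey=np.array([-ex[1],ex[0]]);C=np.array([581,172.8])
z=robot.current_tcp_pos()[2]
robot.move_linear([*(C+13.6*ey),z],speed=10);P('relax')
robot.move_gripper(0.5);P('open')
p=robot.current_tcp_pos()
print(robot.move_linear([p[0],p[1],320],speed=80,f_stop=8));P('up')
robot.move_linear([p[0]-120,p[1],340],speed=150);robot.sleep(1.5)
a=shot('scene');t=shot('top');P('')
cv2.imwrite('pics/end.png',np.hstack([cv2.resize(a['img'],(480,360)),cv2.resize(t['img'][140:220,130:240],(320,233)) if 0 else cv2.resize(t['img'][120:240,90:420],(320,360))]))
E
```

```text
relax [579.75 186.28 225.89] [0.04 1.76 0.51] [ 0.5   0.01 -0.01] 32.65
open [579.8  186.32 225.9 ] [ 0.05 -0.59  0.89] [ 0.06  0.01 -0.01] 33.4
False
up [579.51 186.28 319.22] [-0.5   0.13 -0.09] [0.06 0.04 0.02] 34.73
 [459.8  186.34 340.  ] [-0.57 -0.34  0.62] [-0.    0.02  0.01] 37.28
```

View pics/end.png

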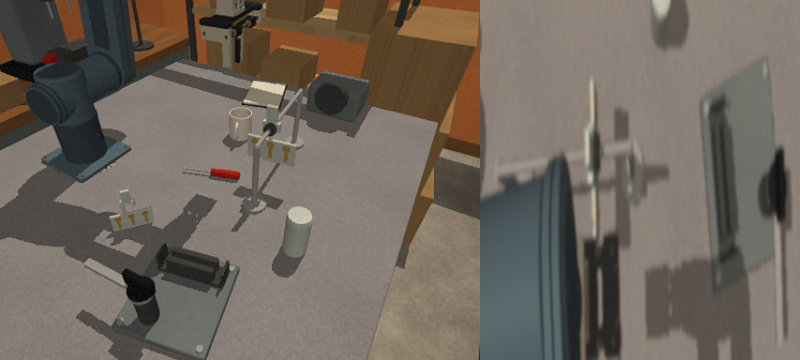

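The carrier hangs level at the collar, at (270,140) in the scene. The clamp arm is open at (105,270), and the oil can, mug and screwdriver are where they started.

```bash
python3 -c "
from bench import robot
print(robot.hand_in())"
```

```text
the job is handed in; nothing more can be done
None
```

I turned the clamp to its open stop, hooked the carrier on the rail about 100 mm left of the collar, slid it to the collar, and left it hanging there at rest. I handed the job in at about 37 s; the hand-in gave no verdict.

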